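# File a disc's rim on forward strokes

## Task

Take the hand file out of the tray and file the rim of the aluminium disc in the grey stand: stroke the file across the top of the rim away from the robot only, with light pressure, lifting it clear on each return so that the disc is never dragged backwards. Each stroke creeps the disc forward a little; carry on until the dark hole in its rim has come round from the far side, underneath and up to the very top, then lay the file back in the tray, flat on its steel. Turn the disc with the file alone, keeping the fingers off it and its stand, and do not disturb the other things on the desk or the latch in the tray.

Things in the scene. Friction and masses are not known exactly. Their poses are not given: they have to be found in the camera images.
- file: flat steel file 110 x 26 x 7 mm, cut face down, under a beech grip: a straight rib 72 mm long, 18 mm thick, from 12 to 46 mm above the cut face; about 0.22 kg. Origin: centre of the cut face; x along the file, y across it (the 18 mm), z up. Either end may lead. Starts flat on the tray floor, along the tray's x within 0.12 rad
- tray: black open tray, fixed for the run, 140 x 200 mm outside, walls 2 mm thick and 30 mm high; inner floor 136 x 196 mm, 7 mm above its underside. Origin: centre of its underside (2 mm above z = 0, level with the mat); x along the short side, y along the long side
- stand: grey stand, fixed: base plate 100 x 76 x 10 mm, two upright cheeks 48 mm wide over all (60 mm over the spindle nuts), 92 mm high; the disc turns between them. Origin: centre of the base's underside (2 mm above z = 0, level with the mat); its x axis is the stroke direction, away from the robot (within 0.3 rad of world x); the spindle runs along y
- spindle (a point): axis of the disc's spindle, in the middle of the stand, 76 mm above the stand's underside; the spindle sits in rubber bushes that give about 1 mm per 6 N downwards
- disc (a joint): turn of the disc, rad: 0 and 6.28 = hole at the top; grows as the rim's top moves along the stand's +x (forward stroke). Starts 1.3 to 2.5. Stiff: about 2.5 N along the rim to start it, then some 2.5 N more per rad/s, so the file must press 5 N or more to turn it at all, and slides on the rim as it turns it; stays where it is left
- disc_hole (a point): dark 9 mm hole in the middle of the disc's rim, going round with it. The disc is aluminium, radius 32 mm, 16 mm wide, bored 3 mm off its centre: the top of its rim rises and falls between 29 and 35 mm above the spindle as it turns (at which turn is not known)
- latch: white plastic latch 14 x 32 x 11 mm, loose in the tray near its -y end wall; origin under its centre; leave alone
- marker: marker pen 128 x 14 x 12 mm behind the work; leave alone
- amber_tape: roll of amber tape 52 mm across, 18 mm high, behind the work; leave alone
- keycap: sage-green key cap 27 mm across, 9 mm high, behind the work; leave alone
- loupe: black loupe 40 mm across, 32 mm high; leave alone
- cutters: side cutters 131 x 42 x 14 mm, to the right; leave alone
Things that resemble listed ones, but are neither listed nor needed, are in the scene too. There is more than one size of the stand; the one meant has the size given above.

How it is judged:
By the outcome, as a careful person would: the job done as asked, in the order asked, and still so for the second after the job is handed in, with the robot touching nothing.
It also fails if it takes over 72 s, if anything falls off the work surface, if the arm or the gripper's body presses on something with over 40 N, if the wrist force passes 120 N, or if a joint passes its speed limit or range.

## Robot

A 6-joint arm with a two-finger parallel gripper is mounted at the origin on a cart in front of the work surface, level with it; the furniture and walls round the work are solid. World frame = base frame: x ahead of the robot, y to its left, z up, the work surface at z = 0. Lengths are in m, angles in rad, forces in N, time in s.
With the tool pointing down it reaches from about 0.35 to 0.975 m from the base axis. Payload 4.9 kg.
Tool frame: the origin (TCP) lies midway between the tips of the shut fingers; the grasp point (between the pads) lies 19 mm behind it; z points along the fingers, y is the line along which they close (so a half turn about z gives the same grasp; the last joint's range is limited). The gripper opens to 85 mm and grips with 20 to 120 N. Pads are 22 mm wide; open, the fingers measure 114 mm over their backs; the gripper's body (76 mm by 85 mm) begins 54 mm behind the grasp point. The pads swing forward as they close: fully open they stand 13 mm farther back than shut.
Start: joints at [-1.252, 0.053, 1.613, -0, 1.476, -0.119], TCP at [0.265, -0.566, 0.231] pointing down, gripper open.
Joint ranges: [-3.01, 3.01], [-1.01, 2.22], [0.06, 2.58], [-1.02, 4.17], [0.09, 2.62], [-3.14, 3.14]. Speed limits (rad/s): [2.57, 2.57, 3.14, 3.14, 3.14, 3.14].

## Interface

Orientations are given as a unit quaternion [w, x, y, z].
In Python, from plant import state, grab_frame, job_done, cut_out, place_of gives the robot as it stands.
- The arm moves only by the tool jog_arm, never from a script. Its argument "motion" is text: rows parted by semicolons, each of 7 numbers parted by spaces: the opening in per cent of the stroke, from 0 (shut) to 100 (fully open), then the shift along the tool's x, y, z as a fraction of full scale, then the turn, a rotation vector about the tool's x, y, z as a fraction of full scale. A call has exactly 5 rows; each row is the pose to reach, as a shift and turn from the pose commanded when the call began, along the tool's axes at that moment; what a row does not reach only later rows make up. Full scale, the value 1, is 50 cm for a shift and 1.5 rad for a turn. A row lasts 1/8 s, in which the tool goes at most 62.5 mm and 10.7 degrees, less where a joint would pass 70% of its speed; a pose out of reach is approached as far as the arm can. A call with a number of a shift or a turn outside -1 to 1 is refused whole. A call with a gripper value outside its range is refused whole. The fingers move at their own pace and stop on an object; the grip force is fixed at half the most. Time passes only in rows, so rows that repeat a pose let the fingers close, or fill a call up. It gives the time, the measured TCP pose, the force, the opening and the grip force at its end, in the units of the state.
- state(): the state, without advancing time (a new reading comes with each control period).
- grab_frame(name): name is "scene" or "top" or "wrist"; returns a dict with "color" (384x512x3 uint8, red, green, blue), "range_z" (384x512 float32, m along the optical axis (not along the pixel's ray), 0 where there is no reading), "intrinsics" (3x3 intrinsics, pixels), "k1" (the pictures are not rectified: a ray, as slopes to the right and down, at radius r is drawn at 1 + k1 r^2 times it, then the intrinsics apply), "world_from_camera" (4x4, takes a point from camera to world coordinates). Camera axes: x right, y up, looking along -z (the intrinsics and any distortion apply to the point x, -y, -z); pixel columns grow to the right and rows downward; lengths in m; the calibration is good to about 2 mm. A picture is of the moment at which its call begins.
- job_done(): hands the job in; it is judged then, once.
Trained networks look in the newest picture that a camera, given by its name, has taken for a name from the list of things; names that differ only in an ending like _2 or _b are one class to them, and where a whole thing is asked for, a point or a joint stands for the part that bears it (a point fixed in the world has none). Each returns a list of dicts, best first, with "p" (0 to 1); they miss things now and then, are a little off and sometimes report something else, mostly with a low value. They report only what shows in the picture. A call takes as long as a camera call. They do not tell look-alikes from the thing itself.
- cut_out(camera, thing): "pixels" (384x512 bool, what is visible of it).
- place_of(camera, thing): "at" ([x, y, z] in m, in world coordinates, good to about 4 mm: a listed point, or the origin of a listed thing).
The state is a dict: "time": time; "joint_pos": joint angles; "joint_vel": joint speeds; "joint_efforts": joint torques, N m; "tool_pos": TCP position; "tool_rot": TCP orientation; "contact_force": force on the tool from outside, world axes, zero at the start; "ft_torque": the same for the moment, N m; "gripper_width": opening from 0.0 (shut) to 1.0 (fully open); "grasp_force": force on a finger pad.
Only numpy, scipy, OpenCV 4.12 (cv2) and the standard library are available. Lean on these libraries where they do the work, as an engineer would, in place of code of your own. Each camera call takes 0.05 s, during which the arm holds its last target. There are 200 camera calls.

## Working session

There is one attempt and no reset: what is moved stays moved. The work goes in short steps, Python scripts to look and compute and a tool call to move; the robot and the scene stay as the last step left them, time stands still between calls to the robot, and variables do not carry over. Pictures are saved under pics/ and viewed, at most 10 in all, crops included, and the job is handed in when it is done.

Besides the shell and the picture viewer there is one more tool, called after "Emit:" as name(argument=value, ...) on one line, values as JSON. jog_arm: Moves the arm, as the interface text tells. Shift numbers are shares of 50 cm and turn numbers shares of 1.5 rad, none past 1 either way. Its arguments: {"type":"object","properties":{"motion":{"type":"string"}},"required":["motion"]}

```bash
mkdir -p pics; ls
cat > h.py <<'E'
import numpy as np, cv2
from plant import state, grab_frame, job_done, cut_out, place_of
from scipy.spatial.transform import Rotation as R
def cloud(f):
    K=f["intrinsics"];d=f["range_z"];h,w=d.shape
    v,u=np.mgrid[:h,:w];xd=(u-K[0,2])/K[0,0];yd=(v-K[1,2])/K[1,1]
    x,y=xd.copy(),yd.copy()
    for _ in range(8):
        s=1+f["k1"]*(x*x+y*y);x,y=xd/s,yd/s
    P=np.stack([x*d,-y*d,-d,np.ones_like(d)],-1)@np.array(f["world_from_camera"]).T
    return P[...,:3]
def save(n,f,crop=None,s=1):
    c=f["color"][...,::-1]
    if crop: c=c[crop[0]:crop[1],crop[2]:crop[3]]
    cv2.imwrite("pics/"+n+".png",cv2.resize(c,None,fx=s,fy=s,interpolation=cv2.INTER_CUBIC))
E
python3 - <<'E'
from h import *
s=state();print({k:np.round(v,3) for k,v in s.items()})
ims=[]
for n in ["top","scene"]:
    f=grab_frame(n);ims.append(f["color"]);P=cloud(f);np.save(n+".npy",P)
    for t in ["file","tray","stand","spindle","disc","disc_hole","latch"]:
        try:print(n,t,[(np.round(r["at"],3).tolist(),round(r["p"],2)) for r in place_of(n,t)][:4])
        except Exception as e: print(n,t,e)
    save(n,f,None,1.5)
E
```

```text
pics
{'time': np.float64(0.0), 'joint_pos': array([-1.252,  0.053,  1.614,  0.   ,  1.476, -0.119]), 'joint_vel': array([-0.001, -0.   ,  0.   ,  0.   , -0.001,  0.001]), 'joint_efforts': array([ 2.0000e-03, -3.9368e+01, -3.7018e+01, -0.0000e+00,  7.0000e-03,
        0.0000e+00]), 'tool_pos': array([ 0.265, -0.565,  0.23 ]), 'tool_rot': array([-0.001,  0.976,  0.217, -0.   ]), 'contact_force': array([ 0.322, -0.279,  0.975]), 'ft_torque': array([ 0.005, -0.03 ,  0.017]), 'grasp_force': np.float64(0.0), 'gripper_width': np.float64(1.005)}
top file [([0.541, 0.126, 0.007], 0.67), ([0.732, -0.042, 0.003], 0.65), ([0.573, -0.163, -0.0], 0.59)]
top tray [([0.732, -0.041, 0.005], 0.37)]
top stand [([0.851, 0.118, 0.007], 0.66), ([0.571, -0.16, 0.003], 0.65)]
top spindle [([0.85, 0.122, 0.057], 0.76), ([0.574, -0.161, 0.074], 0.67), ([0.734, 0.09, 0.004], 0.17)]
top disc it knows: amber_tape, cutters, disc_hole, file, keycap, latch, loupe, marker, spindle, stand, tray
top disc_hole [([0.591, -0.161, 0.058], 0.75), ([0.772, -0.002, 0.005], 0.55), ([0.853, 0.123, 0.082], 0.52)]
top latch [([0.583, 0.027, 0.007], 0.54)]
scene file [([0.544, 0.131, 0.01], 0.7)]
scene tray []
scene stand [([0.851, 0.122, 0.002], 0.92), ([0.57, -0.16, 0.004], 0.91), ([0.546, 0.102, -0.001], 0.7)]
scene spindle [([0.57, -0.159, 0.08], 0.92), ([0.849, 0.121, 0.053], 0.84)]
scene disc it knows: amber_tape, cutters, disc_hole, file, keycap, latch, loupe, marker, spindle, stand, tray
scene disc_hole [([0.85, 0.124, 0.081], 0.72)]
scene latch [([0.584, 0.025, 0.011], 0.43)]
```

View pics/top.png

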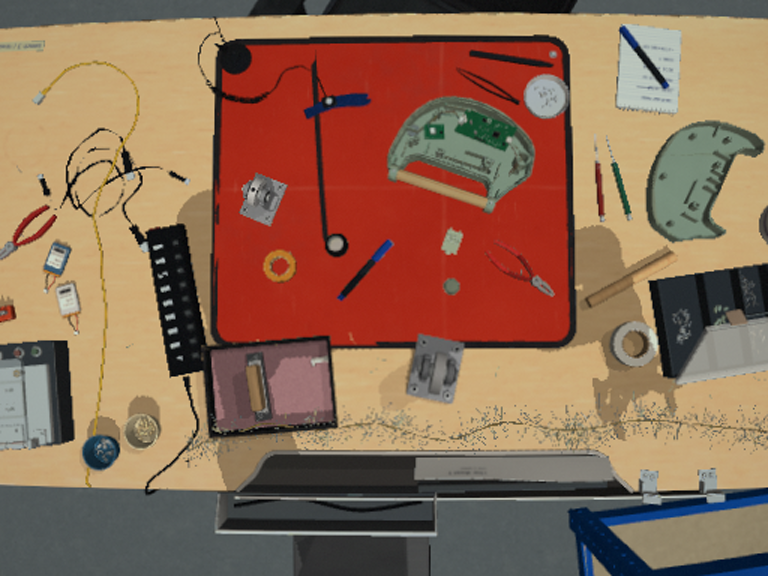

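View pics/scene.png

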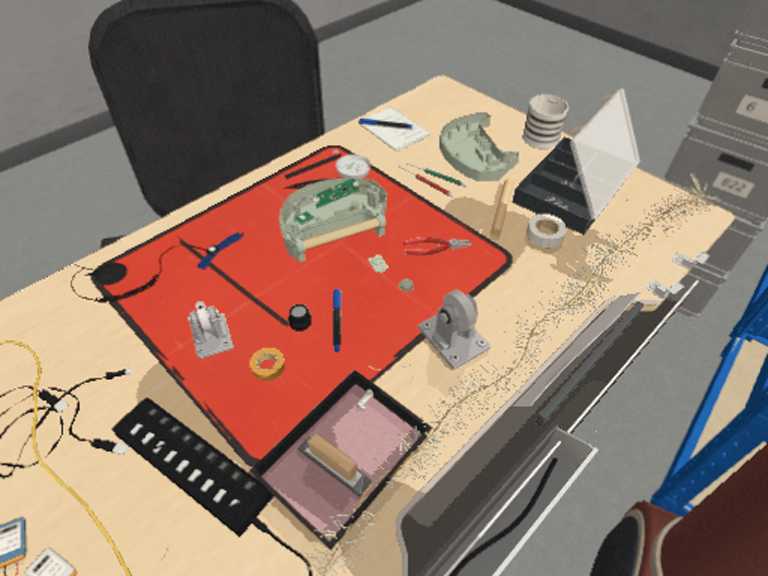

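The top view (1.5x) shows the tray at (270,387) with the file at (258,387) and the latch at (320,360). The large stand is at (437,370), and a smaller look-alike stand is at (263,198). Next I'll measure the yaws and heights.

Run:
```python
from h import *
def rect(Q,n):
    (c,wh,a)=cv2.minAreaRect((Q[:,:2]*1000).astype(np.float32)); 
    b=cv2.boxPoints((c,wh,a));e=b[1]-b[0];g=b[2]-b[1];L=e if np.hypot(*e)>np.hypot(*g) else g
    yaw=np.arctan(L[1]/L[0]) if L[0]!=0 else 1.571
    print(n,len(Q),"c",np.round(c,1),"wh",np.round(wh,1),"long-axis yaw",round(float(yaw),3),"z",np.round(np.percentile(Q[:,2],[2,50,98])*1000,1))
for cam in ["top","scene"]:
    P=np.load(cam+".npy").reshape(-1,3)
    def sel(x0,x1,y0,y1,z0,z1): return P[(P[:,0]>x0)&(P[:,0]<x1)&(P[:,1]>y0)&(P[:,1]<y1)&(P[:,2]>z0)&(P[:,2]<z1)]
    rect(sel(.48,.66,-.24,-.09,.007,.018),"base")
    rect(sel(.48,.66,-.24,-.09,.05,.2),"cheeks/disc")
    rect(sel(.5,.64,-.22,-.1,.09,.13),"disc top")
    rect(sel(.49,.61,.08,.17,.042,.07),"grip top")
    rect(sel(.45,.64,-.03,.2,.022,.036),"tray rim")
    q=sel(.49,.6,.04,.06,.0,.03); print("floor",np.median(q[:,2]) if len(q) else None)
for n,c in [("top",(205,300,125,320)),("scene",(180,360,165,345))]:
    f=grab_frame(n);save(n+"_crop",f,c,4 if n=="top" else 3)
```

```text
base 778 c [ 567.7 -162.4] wh [174.2 146.4] long-axis yaw 0.011 z [ 7.3 11.2 17.3]
cheeks/disc 482 c [ 569.7 -157.8] wh [57.3 58.2] long-axis yaw -0.912 z [ 61.8  90.9 109.9]
disc top 252 c [ 567.3 -159. ] wh [49.4 44.6] long-axis yaw 0.46 z [ 90.5 102.  110.2]
grip top 258 c [542.2 124.2] wh [71.6 18.7] long-axis yaw 0.141 z [43.6 52.7 56.3]
tray rim 784 c [536.5  88.2] wh [168.6 224.4] long-axis yaw -1.556 z [22.6 30.3 34.9]
floor 0.007534816151813617
base 629 c [ 560.6 -158.4] wh [174.1 140.8] long-axis yaw 0.112 z [ 7.8 12.3 17.2]
cheeks/disc 583 c [ 567.2 -156.3] wh [61.  53.3] long-axis yaw 0.665 z [ 53.1  89.2 111. ]
disc top 277 c [ 566.7 -157.8] wh [47.6 50.8] long-axis yaw -0.876 z [ 90.3 100.3 111.5]
grip top 367 c [541.1 124.5] wh [71.1 18.7] long-axis yaw 0.148 z [43.2 54.3 56.9]
tray rim 1296 c [532.   91.1] wh [174.4 226.1] long-axis yaw -1.5 z [22.2 31.5 34.9]
floor 0.008870122250272394
```

View pics/top_crop.png

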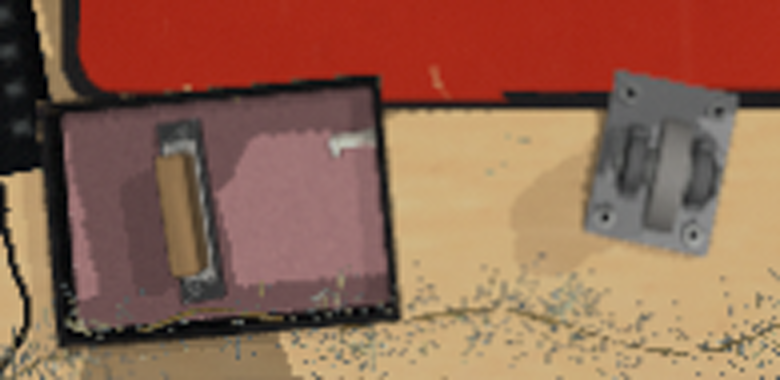

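The tray view shows the grip at crop pixel (180,215), leaning slightly (yaw about +0.145). The stand is at (660,165), yaw about -0.18. I'll write a move calculator and get the stand pose from its mask.

```bash
cat >> h.py <<'E'
def shift(p0,y0,p1,y1):
    """tool-down; yaw=world angle of tool x. returns shift/.5 and turn z/1.5"""
    M=np.array([[np.cos(y0),np.sin(y0),0],[np.sin(y0),-np.cos(y0),0],[0,0,-1]])
    return np.round(M.T@(np.array(p1)-p0)/.5,4), round(-(y1-y0)/1.5,4)
def pose():
    s=state();q=s["tool_rot"];r=R.from_quat([q[1],q[2],q[3],q[0]]).as_matrix()
    return s,np.array(s["tool_pos"]),np.arctan2(r[1,0],r[0,0]),r
def rect(Q,n):
    (c,wh,a)=cv2.minAreaRect((Q[:,:2]*1000).astype(np.float32)); 
    b=cv2.boxPoints((c,wh,a));e=b[1]-b[0];g=b[2]-b[1];L=e if np.hypot(*e)>np.hypot(*g) else g
    print(n,len(Q),"c",np.round(c,1),"wh",np.round(wh,1),"yaw",round(float(np.arctan2(L[1],L[0]+1e-9)),3),"z",np.round(np.percentile(Q[:,2],[2,50,98])*1000,1))
E
python3 - <<'E'
from h import *
print(shift([.265,-.566,.231],.4375,[.45,-.16,.25],.145))
print(shift([.45,-.16,.25],.145,[.542,.124,.15],.145))
for cam in ["top","scene"]:
    f=grab_frame(cam);P=cloud(f)
    for r in cut_out(cam,"stand")[:3]:
        m=r["pixels"];Q=P[m]
        Q=Q[(Q[:,2]>.004)&(Q[:,2]<.2)]
        c=np.median(Q,0);print(cam,r["p"],c)
        if abs(c[0]-.57)<.05 and abs(c[1]+.16)<.05:
            rect(Q,"all");b=Q[(Q[:,2]<.02)];rect(b,"base");rect(Q[Q[:,2]>.1],"disc")
    for r in cut_out(cam,"tray")[:1]:
        Q=P[r["pixels"]];rect(Q[(Q[:,2]>.0)&(Q[:,2]<.04)],"tray")
E
```

```text
(array([ 0.6792, -0.5788, -0.038 ]), 0.195)
(array([ 0.2641, -0.5355,  0.2   ]), -0.0)
top 0.89 [ 0.57314768 -0.15547994  0.01455671]
all 1231 c [ 569. -159.] wh [75.5 97.1] yaw -0.205 z [  7.8  14.6 109.2]
base 706 c [ 569. -159.] wh [75.5 97.1] yaw -0.205 z [ 7.4 11.4 18.7]
disc 142 c [ 567.7 -158.5] wh [15.9 45. ] yaw -0.215 z [100.3 106.9 111.5]
top 0.59 [0.84110335 0.11550296 0.01369696]
tray 4731 c [539.3 108.1] wh [154.3 217.4] yaw -1.49 z [ 2.9  8.1 32.7]
scene 0.76 [ 0.55820752 -0.14747414  0.02276348]
all 1439 c [ 581.9 -184.4] wh [123.8 133.9] yaw -0.171 z [  5.4  22.8 110.1]
base 676 c [ 581.9 -184.4] wh [123.8 133.9] yaw -0.171 z [ 4.6 12.3 19.1]
disc 142 c [ 567.4 -159.2] wh [17.1 48.3] yaw -0.23 z [100.2 107.1 111.6]
scene 0.55 [0.83762377 0.12620097 0.01501933]
tray 6225 c [550.1  97.7] wh [162.6 223.4] yaw -1.473 z [ 6.1  9.6 33.9]
```

Emit:
jog_arm(motion="60 .34 -.29 -.02 0 0 .1; 60 .68 -.58 -.04 0 0 .195; 60 .68 -.58 -.04 0 0 .195; 60 .68 -.58 -.04 0 0 .195; 60 .68 -.58 -.04 0 0 .195")

```text
time: 1.72
tool_pos: [0.3947, -0.28, 0.2456]
tool_rot: [0.0, 0.997, 0.072, 0.0]
contact_force: [1.4, -0.4, -0.2]
gripper_width: 0.6
grasp_force: 0.0
```

Run:
```python
from h import *
s,p,y,r=pose();print(s["time"],p,y,s["joint_pos"],s["gripper_width"])
```

```text
1.725 [ 0.39470796 -0.28004195  0.24560165] 0.14476938693944694 [-7.71113159e-01 -3.04089024e-01  1.91442689e+00  2.05559779e-04
  1.53030996e+00  6.54905788e-01] 0.599979857872111
```

Emit:
jog_arm(motion="60 .41 -.757 0 0 0 0; 60 .41 -.757 0 0 0 0; 60 .41 -.757 0 0 0 0; 60 .41 -.757 0 0 0 0; 60 .41 -.757 0 0 0 0")

```text
time: 2.35
tool_pos: [0.5021, 0.0136, 0.2457]
tool_rot: [0.0, 0.997, 0.073, 0.001]
contact_force: [1.1, -0.5, 0.1]
gripper_width: 0.599
grasp_force: 0.0
```

Run:
```python
from h import *
s,p,y,r=pose();print(s["time"],p,y)
print(shift(p,y,[.542,.124,.15],.145))
```

```text
2.35 [0.50212674 0.01364539 0.24574462] 0.14541734765203565
(array([ 0.1109, -0.2068,  0.1915]), np.float64(0.0003))
```

Emit:
jog_arm(motion="55 .11 -.207 .15 0 0 0; 55 .11 -.207 .15 0 0 0; 55 .11 -.207 .15 0 0 0; 55 .11 -.207 .15 0 0 0; 55 .11 -.207 .15 0 0 0")

```text
time: 2.98
tool_pos: [0.5418, 0.1209, 0.1718]
tool_rot: [0.0, 0.997, 0.072, 0.001]
contact_force: [-0.2, 0.2, 0.7]
gripper_width: 0.549
grasp_force: 0.0
```

Run:
```python
from h import *
s,p,y,r=pose();print(s["time"],p,y)
f=grab_frame("wrist");save("wr",f,None,1.3);P=cloud(f)
print("file",[(np.round(r["at"],3).tolist(),round(r["p"],2)) for r in place_of("wrist","file")][:3])
P=P.reshape(-1,3)
def sel(x0,x1,y0,y1,z0,z1): return P[(P[:,0]>x0)&(P[:,0]<x1)&(P[:,1]>y0)&(P[:,1]<y1)&(P[:,2]>z0)&(P[:,2]<z1)]
rect(sel(.49,.6,.08,.17,.048,.065),"grip")
for yaw in [.145]: print(shift(p,y,[.542,.124,.024],yaw))
```

```text
2.975 [0.54177634 0.12092966 0.17178744] 0.1440513112670011
file [([0.543, 0.126, 0.006], 0.8)]
grip 1456 c [543.5 126.3] wh [71.2 17.4] yaw 0.148 z [50.9 54.1 55.6]
(array([ 0.0013, -0.006 ,  0.2956]), np.float64(-0.0006))
```

View pics/wr.png

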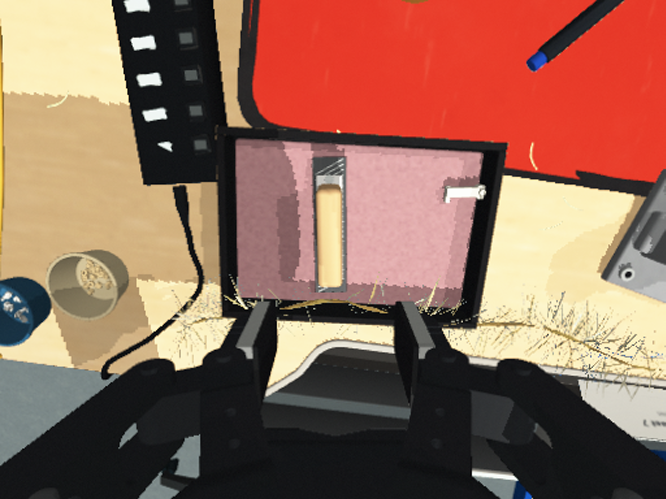

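The wrist view shows the grip centred at (330,225), clear of the latch at (465,192). I'll descend and grasp.

Emit:
jog_arm(motion="55 .003 -.009 .12 0 0 0; 55 .003 -.009 .2 0 0 0; 55 .003 -.009 .27 0 0 0; 55 .003 -.009 .295 0 0 0; 55 .003 -.009 .295 0 0 0")

```text
time: 3.7
tool_pos: [0.5421, 0.126, 0.0231]
tool_rot: [0.0, 0.997, 0.072, -0.0]
contact_force: [-0.1, -0.4, 1.1]
gripper_width: 0.547
grasp_force: 0.0
```

Emit:
jog_arm(motion="0 0 0 0 0 0 0; 0 0 0 0 0 0 0; 0 0 0 0 0 0 0; 0 0 0 0 0 0 0; 0 0 0 0 0 0 0")

```text
time: 4.32
tool_pos: [0.5438, 0.1267, 0.0251]
tool_rot: [0.0, 0.997, 0.073, 0.002]
contact_force: [-0.1, -1.2, 6.9]
gripper_width: 0.2
grasp_force: 59.8
```

Emit:
jog_arm(motion="0 0 0 0 0 0 0; 0 0 0 -.01 0 0 0; 0 0 0 -.06 0 0 0; 0 0 0 -.15 0 0 0; 0 0 0 -.24 0 0 0")

```text
time: 4.95
tool_pos: [0.5407, 0.1266, 0.1429]
tool_rot: [-0.0, 0.997, 0.073, -0.001]
contact_force: [1.3, 0.1, -1.7]
gripper_width: 0.201
grasp_force: 58.7
```

Run:
```python
from h import *
s,p,y,r=pose();print(s["time"],p,y,s["contact_force"],s["grasp_force"],s["gripper_width"])
print(shift(p,y,[.569-.05*np.cos(.205),-.159+.05*np.sin(.205),.16],-.205))
```

```text
4.95 [0.54074959 0.12663123 0.14287225] 0.1453973123164017 [ 1.33232075  0.11466208 -1.72941791] 58.65918159484863 0.20125579343295588
(array([-0.1208,  0.5391, -0.0343]), np.float64(0.2336))
```

Emit:
jog_arm(motion="0 -.02 .13 -.06 0 0 .05; 0 -.04 .25 -.06 0 0 .11; 0 -.06 .37 -.06 0 0 .17; 0 -.08 .48 -.06 0 0 .2336; 0 -.08 .554 -.06 0 0 .2336")

```text
time: 5.58
tool_pos: [0.5413, -0.1556, 0.1722]
tool_rot: [-0.0, 0.995, -0.104, -0.001]
contact_force: [0.4, 0.3, -2.5]
gripper_width: 0.198
grasp_force: 59.2
```

Emit:
jog_arm(motion="0 0 0 0 0 0 0; 0 0 0 0 0 0 0; 0 0 0 0 0 0 0; 0 0 0 0 0 0 0; 0 0 0 0 0 0 0")

```text
time: 6.2
tool_pos: [0.5425, -0.1526, 0.1728]
tool_rot: [0.0, 0.995, -0.102, 0.0]
contact_force: [-0.6, 0.9, -2.8]
gripper_width: 0.198
grasp_force: 59.3
```

Run:
```python
from h import *
s,p,y,r=pose();print(s["time"],p,y,s["contact_force"],s["grasp_force"],r[:,2])
sd=np.array([np.cos(.205),-np.sin(.205)]);print("along",(p[:2]-[.569,-.159])@sd,"lat",(p[:2]-[.569,-.159])@[np.sin(.205),np.cos(.205)])
f=grab_frame("scene");save("sc2",f,(150,270,230,390),4)
for c in ["scene","top","wrist"]:
    if c!="scene": f=grab_frame(c)
    P=cloud(f)
    for t in ["disc_hole","file"]: print(c,t,[(np.round(q["at"],3).tolist(),round(q["p"],2)) for q in place_of(c,t)][:3])
    m=cut_out(c,"file")
    if m:
        Q=P[m[0]["pixels"]];Q=Q[(Q[:,2]>.1)&(Q[:,2]<.22)];rect(Q,c+" file")
```

```text
6.2 [ 0.54252669 -0.15260463  0.17282684] -0.20402942406962998 [-0.55774017  0.85384286 -2.80836268] 59.29052710533142 [ 4.81934913e-05 -5.03584159e-06 -9.99999999e-01]
along -0.027220868174604663 lat 0.0008723609575990636
scene disc_hole [([0.594, -0.165, 0.056], 0.8), ([0.728, -0.302, 0.004], 0.48), ([0.848, 0.124, 0.08], 0.43)]
scene file [([0.542, -0.149, 0.161], 0.66)]
scene file 588 c [ 540.6 -146.6] wh [ 28.2 111. ] yaw -0.077 z [157.6 168.8 203.4]
top disc_hole [([0.589, -0.161, 0.056], 0.49), ([0.852, 0.119, 0.08], 0.43)]
top file []
top file 135 c [ 581.8 -160.7] wh [26.6 20.4] yaw 1.522 z [159.8 163.5 200.8]
wrist disc_hole []
wrist file [([0.545, -0.151, 0.151], 0.72)]
wrist file 8404 c [ 542.4 -152.8] wh [ 26.1 108.9] yaw -0.203 z [161.9 201.  203. ]
```

View pics/sc2.png

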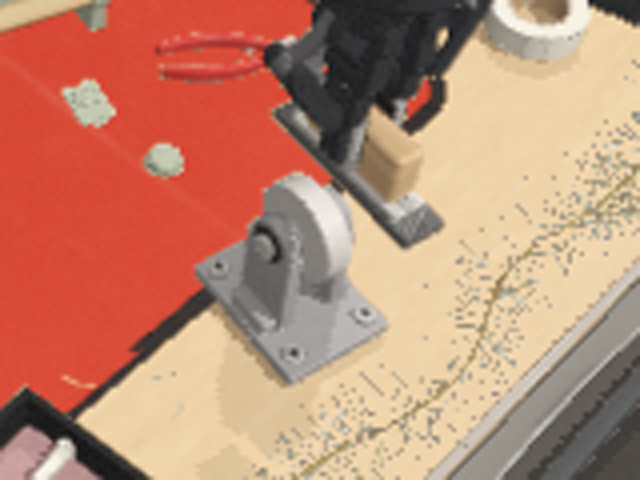

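Hole is at (25,-22) mm from the spindle, so the turn is about 2.3. The file is level and centred. Descending now, moving forward as it touches.

Emit:
jog_arm(motion="0 0 0 .06 0 0 0; 0 0 0 .086 0 0 0; 0 .01 0 .09 0 0 0; 0 .02 0 .092 0 0 0; 0 .03 0 .093 0 0 0")

```text
time: 7.42
tool_pos: [0.5582, -0.1566, 0.1271]
tool_rot: [0.0, 0.995, -0.102, 0.001]
contact_force: [-0.8, 0.2, -2.1]
gripper_width: 0.2
grasp_force: 59.5
```

```bash
cat > st.py <<'E'
from h import *
s,p,y,r=pose();c=[.569,-.159]
print("t",round(s["time"],2),"z",round(p[2]*1e3,1),"yaw",round(y,3),"along",round(((p[:2]-c)@[np.cos(.205),-np.sin(.205)])*1e3,1),"lat",round(((p[:2]-c)@[np.sin(.205),np.cos(.205)])*1e3,1),"F",np.round(s["contact_force"],1),"axis",np.round(r[:2,2],3),"g",np.round(s["grasp_force"],1))
E
python3 st.py
```

```text
t 7.42 z 127.1 yaw -0.205 along -11.1 lat 0.1 F [-0.8  0.2 -2.1] axis [ 0.002 -0.001] g 59.5
```

Emit:
jog_arm(motion="0 .012 0 .001 0 0 0; 0 .024 0 .002 0 0 0; 0 .036 0 .003 0 0 0; 0 .048 0 .004 0 0 0; 0 .06 0 .005 0 0 0")

```text
time: 8.05
tool_pos: [0.5868, -0.1626, 0.1257]
tool_rot: [0.0, 0.995, -0.102, -0.0]
contact_force: [-6.6, 2.0, 11.4]
gripper_width: 0.199
grasp_force: 61.1
```

Emit:
jog_arm(motion="0 .012 0 0 0 0 0; 0 .024 0 0 0 0 0; 0 .03 0 -.04 0 0 0; 0 -.03 0 -.04 0 0 0; 0 -.096 0 -.04 0 0 0")

```text
time: 8.68
tool_pos: [0.5399, -0.1528, 0.1446]
tool_rot: [0.0, 0.995, -0.102, 0.001]
contact_force: [1.0, 0.2, -3.1]
gripper_width: 0.205
grasp_force: 59.4
```

```bash
python3 st.py
cat > hole.py <<'E'
from h import *
def look(cams=("scene","top")):
    for c in cams:
        f=grab_frame(c)
        for q in place_of(c,"disc_hole"):
            d=np.array(q["at"])-[.569,-.159,.078]
            if abs(d[0])<.05 and abs(d[1])<.04:
                a=np.arctan2(d[0]*np.cos(.205)-d[1]*np.sin(.205),d[2])%(2*np.pi)
                print(c,"hole",np.round(d*1e3,1),"turn",round(a,2),"p",round(q["p"],2))
    return f
if __name__=="__main__": look()
E
python3 hole.py
```

```text
t 8.68 z 144.6 yaw -0.205 along -29.8 lat 0.2 F [ 1.   0.2 -3.1] axis [ 0.002 -0.001] g 59.4
scene hole [  3.3  -3.4 -28.5] turn 3.0 p 0.77
top hole [ -2.9   3.2 -30.6] turn 3.26 p 0.53
```

Emit:
jog_arm(motion="0 .005 0 .03 0 0 0; 0 .016 0 .036 0 0 0; 0 .028 0 .037 0 0 0; 0 .04 0 .038 0 0 0; 0 .052 0 .038 0 0 0")

```text
time: 9.5
tool_pos: [0.5663, -0.1585, 0.1268]
tool_rot: [0.0, 0.995, -0.102, 0.0]
contact_force: [-5.6, 1.4, 9.0]
gripper_width: 0.203
grasp_force: 61.0
```

Emit:
jog_arm(motion="0 .012 0 0 0 0 0; 0 .024 0 0 0 0 0; 0 .036 0 0 0 0 0; 0 .048 0 0 0 0 0; 0 .06 0 0 0 0 0")

```text
time: 10.12
tool_pos: [0.5949, -0.1644, 0.1256]
tool_rot: [0.0, 0.995, -0.102, -0.001]
contact_force: [-4.3, 0.8, 6.4]
gripper_width: 0.199
grasp_force: 60.7
```

Emit:
jog_arm(motion="0 .006 0 -.03 0 0 0; 0 0 0 -.04 0 0 0; 0 -.06 0 -.04 0 0 0; 0 -.112 0 -.04 0 0 0; 0 -.112 0 -.04 0 0 0")

```text
time: 10.75
tool_pos: [0.5381, -0.1521, 0.1442]
tool_rot: [-0.0, 0.995, -0.102, -0.0]
contact_force: [-0.6, 0.1, -1.6]
gripper_width: 0.201
grasp_force: 59.4
```

```bash
python3 st.py;python3 hole.py
```

```text
t 10.75 z 144.2 yaw -0.205 along -31.6 lat 0.5 F [-0.6  0.1 -1.6] axis [-0.001  0.   ] g 59.4
scene hole [-19.7   3.4   2. ] turn 4.81 p 0.81
top hole [ 2.   2.4 -2.6] turn 2.63 p 0.28
```

Run:
```python
from h import *
f=grab_frame("scene");save("sc3",f,(180,260,260,360),5)
m=cut_out("scene","disc_hole");P=cloud(f)
for q in m:
    Q=P[q["pixels"]];v,u=np.nonzero(q["pixels"]);print(q["p"],len(Q),np.median(Q,0)-[.569,-.159,.078],u.mean(),v.mean())
```

```text
0.53 298 [-0.00712288  0.00572699  0.01578545] 305.86577181208054 204.79194630872485
0.5 104 [ 0.26828723  0.28474852 -0.00519591] 135.67307692307693 210.35576923076923
```

View pics/sc3.png

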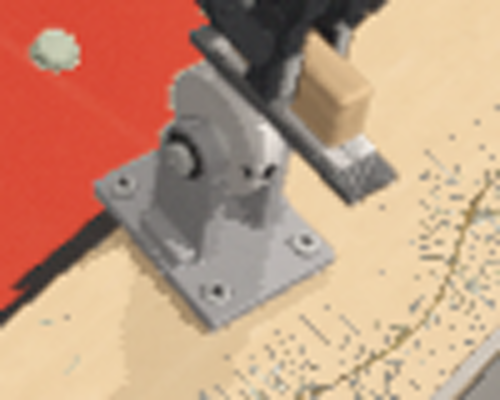

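The hole shows on the near rim at crop (260,172), which is scene pixel (312,214). I'll get its 3D point.

```bash
cat > near.py <<'E'
from h import *
f=grab_frame("scene");P=cloud(f);c=f["color"].astype(int).sum(-1)
D=P-[.569,-.159,.078]
a=.205;X=D[...,0]*np.cos(a)-D[...,1]*np.sin(a);Y=D[...,0]*np.sin(a)+D[...,1]*np.cos(a);Z=D[...,2]
r=np.hypot(X,Z);th=np.arctan2(X,Z)%(2*np.pi)
m=(abs(Y)<.009)&(r>.02)&(r<.042)
for v,u in zip(*np.nonzero(m&(c<260))): print(u,v,c[v,u],"th %.2f r %.1f Y %.1f"%(th[v,u],r[v,u]*1e3,Y[v,u]*1e3))
print("visible rim range",np.round(np.percentile(th[m],[1,50,99]),2),"dark lvl",np.percentile(c[m],[2,10,50]))
g=m&((th<1.2)|(th>5.1));A=np.c_[2*X[g],2*Z[g],np.ones(g.sum())];s=np.linalg.lstsq(A,X[g]**2+Z[g]**2,rcond=None)[0];print("circle c",s[:2]*1e3)
E
python3 near.py
```

```text
309 213 259 th 4.95 r 22.2 Y 7.3
314 213 217 th 4.87 r 27.6 Y -2.8
309 214 154 th 4.84 r 22.7 Y 7.7
313 214 110 th 4.89 r 29.1 Y 1.4
313 215 239 th 4.80 r 29.6 Y 1.7
visible rim range [0.03 4.69 6.25] dark lvl [261.88 363.   400.  ]
circle c [1.66060054 8.95197348]
```

Emit:
jog_arm(motion="0 .01 0 .032 0 0 0; 0 .022 0 .038 0 0 0; 0 .034 0 .039 0 0 0; 0 .048 0 .039 0 0 0; 0 .062 0 .039 0 0 0")

```text
time: 11.72
tool_pos: [0.5702, -0.159, 0.1252]
tool_rot: [-0.0, 0.995, -0.102, -0.0]
contact_force: [-3.3, 1.3, 2.1]
gripper_width: 0.2
grasp_force: 60.1
```

Emit:
jog_arm(motion="0 .008 0 -.03 0 0 0; 0 0 0 -.04 0 0 0; 0 -.06 0 -.04 0 0 0; 0 -.062 0 -.04 0 0 0; 0 -.062 0 -.04 0 0 0")

```text
time: 12.35
tool_pos: [0.5398, -0.1527, 0.1456]
tool_rot: [0.0, 0.995, -0.102, 0.001]
contact_force: [-0.7, -0.3, -2.3]
gripper_width: 0.198
grasp_force: 59.4
```

```bash
python3 st.py;python3 hole.py; python3 near.py
```

```text
t 12.35 z 145.6 yaw -0.205 along -29.9 lat 0.2 F [-0.7 -0.3 -2.3] axis [ 0.001 -0.   ] g 59.4
scene hole [-18.4   2.9  17.5] turn 5.47 p 0.82
top hole [  1.7  -3.2 -74.8] turn 3.11 p 0.45
313 208 172 th 5.41 r 29.7 Y -1.0
312 209 92 th 5.35 r 27.8 Y 1.1
313 209 125 th 5.32 r 28.8 Y -0.8
312 210 127 th 5.27 r 27.6 Y 1.7
313 210 156 th 5.22 r 27.5 Y -0.9
309 211 245 th 5.26 r 24.9 Y 8.3
visible rim range [0.04 4.6  6.24] dark lvl [220.18 358.2  404.5 ]
circle c [1.8145012  7.48553462]
```

Emit:
jog_arm(motion="0 .01 0 .034 0 0 0; 0 .022 0 .04 0 0 0; 0 .034 0 .042 0 0 0; 0 .048 0 .042 0 0 0; 0 .06 0 .042 0 0 0")

```text
time: 13.22
tool_pos: [0.5693, -0.1588, 0.1242]
tool_rot: [-0.0, 0.995, -0.102, -0.0]
contact_force: [-2.9, 0.4, 1.7]
gripper_width: 0.2
grasp_force: 60.0
```

Emit:
jog_arm(motion="0 .008 0 -.03 0 0 0; 0 0 0 -.04 0 0 0; 0 -.06 0 -.04 0 0 0; 0 -.06 0 -.04 0 0 0; 0 -.06 0 -.04 0 0 0")

```text
time: 13.85
tool_pos: [0.5398, -0.1527, 0.1446]
tool_rot: [0.0, 0.995, -0.102, 0.001]
contact_force: [0.1, 0.0, -1.7]
gripper_width: 0.197
grasp_force: 59.4
```

```bash
python3 st.py;python3 hole.py; python3 near.py
```

```text
t 13.85 z 144.6 yaw -0.205 along -29.8 lat 0.2 F [ 0.1  0.  -1.7] axis [ 0.001 -0.   ] g 59.4
scene hole [-10.1   1.3  22.3] turn 5.86 p 0.66
310 204 178 th 5.79 r 30.2 Y 2.1
311 204 121 th 5.75 r 29.9 Y -0.3
312 204 193 th 5.72 r 28.1 Y -3.5
310 205 196 th 5.72 r 30.8 Y 3.6
311 205 99 th 5.68 r 28.0 Y -0.2
312 205 208 th 5.64 r 27.7 Y -2.6
307 206 132 th 5.76 r 23.8 Y 7.7
311 206 181 th 5.61 r 27.6 Y 0.7
visible rim range [0.03 4.54 6.21] dark lvl [187.48 363.7  419.5 ]
circle c [1.4478004  6.74789164]
```

Emit:
jog_arm(motion="0 .01 0 .034 0 0 0; 0 .022 0 .039 0 0 0; 0 .034 0 .041 0 0 0; 0 .048 0 .041 0 0 0; 0 .06 0 .041 0 0 0")

```text
time: 14.72
tool_pos: [0.5695, -0.1588, 0.1238]
tool_rot: [-0.0, 0.995, -0.102, 0.0]
contact_force: [-3.0, 0.4, 0.9]
gripper_width: 0.202
grasp_force: 59.9
```

Emit:
jog_arm(motion="0 .008 0 -.03 0 0 0; 0 0 0 -.04 0 0 0; 0 -.06 0 -.06 0 0 0; 0 -.14 0 -.06 0 0 0; 0 -.14 0 -.06 0 0 0")

```text
time: 15.35
tool_pos: [0.4981, -0.1437, 0.1532]
tool_rot: [-0.0, 0.995, -0.103, -0.0]
contact_force: [-0.0, 0.1, -2.3]
gripper_width: 0.202
grasp_force: 59.3
```

```bash
python3 st.py;python3 hole.py; python3 near.py
```

```text
t 15.35 z 153.2 yaw -0.205 along -72.5 lat 0.6 F [-0.   0.1 -2.3] axis [-0.001  0.   ] g 59.3
scene hole [-8.8 -0.1 30. ] turn 6.0 p 0.82
top hole [-10.    4.3  29.4] turn 5.94 p 0.59
309 202 109 th 5.97 r 28.3 Y 0.5
310 202 169 th 5.92 r 29.6 Y -0.9
309 203 130 th 5.89 r 29.8 Y 2.7
310 203 159 th 5.86 r 29.8 Y 0.6
306 204 144 th 5.98 r 23.2 Y 6.9
310 204 232 th 5.79 r 29.9 Y 1.9
306 205 239 th 5.90 r 21.2 Y 7.3
visible rim range [0.05 4.61 6.24] dark lvl [235.08 368.   484.  ]
circle c [1.91557958 5.74782587]
```

Emit:
jog_arm(motion="0 .07 0 .04 0 0 0; 0 .09 0 .056 0 0 0; 0 .103 0 .061 0 0 0; 0 .117 0 .062 0 0 0; 0 .131 0 .062 0 0 0")

```text
time: 16.23
tool_pos: [0.5651, -0.158, 0.1235]
tool_rot: [0.0, 0.995, -0.102, 0.001]
contact_force: [-2.3, 1.0, 0.5]
gripper_width: 0.203
grasp_force: 59.9
```

Emit:
jog_arm(motion="0 .008 0 -.03 0 0 0; 0 0 0 -.04 0 0 0; 0 -.06 0 -.06 0 0 0; 0 -.13 0 -.06 0 0 0; 0 -.13 0 -.06 0 0 0")

```text
time: 16.85
tool_pos: [0.499, -0.144, 0.1526]
tool_rot: [-0.0, 0.995, -0.103, -0.0]
contact_force: [0.3, -0.4, -3.1]
gripper_width: 0.198
grasp_force: 59.4
```

```bash
python3 st.py;python3 hole.py; python3 near.py
python3 - <<'E'
from h import *
f=grab_frame("wrist");P=cloud(f);print([(np.round(q["at"],3),q["p"]) for q in place_of("wrist","disc_hole")],[(np.round(q["at"],3),q["p"]) for q in place_of("wrist","spindle")])
save("wr2",f,None,1.2)
E
```

```text
t 16.85 z 152.6 yaw -0.205 along -71.6 lat 0.5 F [ 0.3 -0.4 -3.1] axis [-0.  0.] g 59.4
scene hole [-1.2  1.3 26.5] turn 6.23 p 0.59
top hole [-5.5  6.5 29.4] turn 6.06 p 0.78
308 200 199 th 6.14 r 29.2 Y 0.0
309 200 114 th 6.10 r 29.4 Y -1.9
308 201 108 th 6.06 r 29.7 Y 1.9
309 201 140 th 6.04 r 28.1 Y -1.0
308 202 241 th 6.03 r 26.2 Y 1.5
309 202 125 th 5.97 r 27.5 Y 0.1
305 203 214 th 6.10 r 24.3 Y 8.1
305 204 220 th 6.05 r 21.2 Y 7.9
visible rim range [0.02 4.55 6.22] dark lvl [216.04 367.   476.5 ]
circle c [1.59568071 6.45309314]
[(array([ 0.564, -0.156,  0.107]), 0.76)] [(array([ 0.571, -0.162,  0.08 ]), 0.75)]
```

View pics/wr2.png

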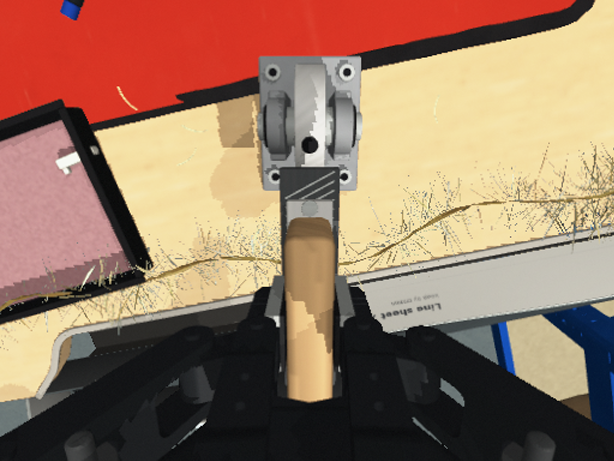

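The wrist view shows the hole at (310,145), still slightly on the robot's side of the spindle line at about (310,120). So roughly 0.2 rad remains. I'll measure it in that view.

```bash
cat > wh.py <<'E'
from h import *
f=grab_frame("wrist");P=cloud(f);c=f["color"].astype(int).sum(-1)
a=.205;D=P-[.569,-.159,.078]
X=D[...,0]*np.cos(a)-D[...,1]*np.sin(a);Y=D[...,0]*np.sin(a)+D[...,1]*np.cos(a);Z=D[...,2]
top=(abs(Y)<.0075)&(Z>.02)&(Z<.045)&(abs(X)<.03)
h=top&(c<150)
print("hole n",h.sum(),"X",X[h].mean()*1e3,"Y",Y[h].mean()*1e3,"Z",np.median(Z[top&(abs(X)<.008)])*1e3)
g=(abs(Y)>.012)&(abs(Y)<.026)&(Z>-.06)&(Z<.03)&(Z>-.02);print("cheeks X",np.percentile(X[g],[1,99])*1e3,g.sum())
b=(abs(X)<.07)&(abs(Y)<.055)&(Z<-.06)&(Z>-.07)&(abs(X)>.02)
print("base far X",np.percentile(X[b],99)*1e3,"Y",np.percentile(Y[b],[1,99])*1e3)
n=(abs(Y)>.0255)&(abs(Y)<.033)&(abs(Z)<.013)&(abs(X)<.02);print("nuts X",np.percentile(X[n],[3,50,97])*1e3,n.sum())
g2=top&(Z>.02);A=np.c_[2*X[g2],2*Z[g2],np.ones(g2.sum())];s=np.linalg.lstsq(A,X[g2]**2+Z[g2]**2,rcond=None)[0];print("disc circle c",s[:2]*1e3,"r",np.sqrt(s[2]+s[0]**2+s[1]**2)*1e3)
E
python3 wh.py
```

```text
hole n 136 X -6.91360283918513 Y 0.448330786012551 Z 28.568482480490417
cheeks X [-16.80237272  21.87720782] 2165
base far X 51.8102219517566 Y [-36.74520982  38.08724569]
nuts X [-5.4795718   2.74521742 10.46882777] 287
disc circle c [ 4.68501905 -0.79369538] r 30.122122037704813
```

Emit:
jog_arm(motion="0 .07 0 .04 0 0 0; 0 .09 0 .056 0 0 0; 0 .103 0 .061 0 0 0; 0 .117 0 .061 0 0 0; 0 .131 0 .061 0 0 0")

```text
time: 17.92
tool_pos: [0.5654, -0.1581, 0.123]
tool_rot: [0.0, 0.995, -0.102, 0.0]
contact_force: [-2.8, -0.4, 1.5]
gripper_width: 0.199
grasp_force: 60.0
```

Emit:
jog_arm(motion="0 .008 0 -.03 0 0 0; 0 0 0 -.04 0 0 0; 0 -.06 0 -.06 0 0 0; 0 -.13 0 -.06 0 0 0; 0 -.13 0 -.06 0 0 0")

```text
time: 18.55
tool_pos: [0.4995, -0.144, 0.152]
tool_rot: [-0.0, 0.995, -0.103, -0.0]
contact_force: [1.0, -0.0, -2.0]
gripper_width: 0.201
grasp_force: 59.4
```

```bash
python3 st.py;python3 hole.py; python3 wh.py
```

```text
t 18.55 z 152.0 yaw -0.205 along -71.1 lat 0.5 F [ 1. -0. -2.] axis [-0.  0.] g 59.4
scene hole [ 1.6 -1.9 29. ] turn 0.07 p 0.87
top hole [-1.5  6.1 34. ] turn 6.2 p 0.76
hole n 147 X -1.1086027440101685 Y 0.34563152804375324 Z 28.267035676059095
cheeks X [-16.9994401   22.08805959] 2167
base far X 52.06713609278134 Y [-36.82749598  38.05520918]
nuts X [-5.64928003  2.92443007 10.95848289] 287
disc circle c [ 4.23863587 -0.90603834] r 29.82483998037077
```

Emit:
jog_arm(motion="0 .07 0 .04 0 0 0; 0 .09 0 .055 0 0 0; 0 .103 0 .06 0 0 0; 0 .117 0 .06 0 0 0; 0 .125 0 .03 0 0 0")

```text
time: 19.42
tool_pos: [0.5622, -0.1571, 0.1365]
tool_rot: [-0.0, 0.995, -0.102, -0.001]
contact_force: [0.1, 0.4, -2.6]
gripper_width: 0.201
grasp_force: 59.5
```

Emit:
jog_arm(motion="0 0 0 -.01 0 0 0; 0 -.06 0 -.03 0 0 0; 0 -.125 0 -.03 0 0 0; 0 -.125 0 -.03 0 0 0; 0 -.125 0 -.03 0 0 0")

```text
time: 20.05
tool_pos: [0.5019, -0.1449, 0.153]
tool_rot: [0.0, 0.995, -0.102, 0.001]
contact_force: [1.3, 0.1, -1.9]
gripper_width: 0.201
grasp_force: 59.4
```

```bash
python3 st.py;python3 hole.py; python3 wh.py; python3 near.py
```

```text
t 20.05 z 153.0 yaw -0.205 along -68.6 lat 0.2 F [ 1.3  0.1 -1.9] axis [ 0.002 -0.001] g 59.4
scene hole [ 7.6 -2.2 29.6] turn 0.26 p 0.73
top hole [ 2.9  1.2 30.5] turn 0.08 p 0.8
hole n 149 X 2.9817885505446142 Y 0.4261788492800492 Z 28.03731517128502
cheeks X [-16.81178178  21.88913938] 2169
base far X 51.52716451918905 Y [-36.74553836  38.10581544]
nuts X [-5.48370736  2.75556428 10.43810277] 289
disc circle c [ 4.00026391 -0.98096003] r 29.67057349987982
306 197 149 th 0.19 r 29.1 Y -1.8
307 197 220 th 0.11 r 30.5 Y -2.7
305 198 250 th 0.11 r 30.2 Y 2.8
306 198 149 th 0.11 r 28.7 Y -0.0
307 198 141 th 0.08 r 28.1 Y -2.3
307 199 253 th 6.26 r 29.2 Y 0.3
303 201 232 th 0.23 r 20.9 Y 6.2
visible rim range [0.02 4.61 6.26] dark lvl [251.2 368.  487. ]
circle c [1.41388106 4.70756748]
```

Relative to the spindle nuts the hole is now within about 0.5 mm of the top (turn about 0.02). Next I'll take the file back to the tray.

Emit:
jog_arm(motion="0 0 -.1 -.04 0 0 -.05; 0 -.01 -.22 -.04 0 0 -.12; 0 -.02 -.34 -.04 0 0 -.18; 0 -.03 -.45 -.04 0 0 -.2333; 0 -.03 -.547 -.04 0 0 -.2333")

```text
time: 20.98
tool_pos: [0.5425, 0.1283, 0.1723]
tool_rot: [-0.0, 0.997, 0.073, 0.0]
contact_force: [-0.1, -0.2, -2.2]
gripper_width: 0.201
grasp_force: 59.7
```

Emit:
jog_arm(motion="0 0 0 .08 0 0 0; 0 0 0 .15 0 0 0; 0 0 0 .15 0 0 0; 0 0 0 .15 0 0 0; 0 0 0 .15 0 0 0")

```text
time: 21.6
tool_pos: [0.544, 0.1261, 0.0997]
tool_rot: [-0.0, 0.997, 0.072, 0.002]
contact_force: [0.2, -0.5, -1.3]
gripper_width: 0.197
grasp_force: 59.8
```

Run:
```python
from h import *
s,p,y,r=pose();print(s["time"],p,y,s["contact_force"],r[:2,2]);print(shift(p,y,[.543,.1262,.026],.145))
f=grab_frame("wrist");P=cloud(f);m=cut_out("wrist","file")
if m:
    Q=P[m[0]["pixels"]];Q=Q[Q[:,2]>.06];rect(Q,"file")
    t=Q[Q[:,2]>np.percentile(Q[:,2],60)-.004];A=np.c_[t[:,:2]-t[:,:2].mean(0),np.ones(len(t))];print("slope",np.linalg.lstsq(A,t[:,2],rcond=None)[0])
```

```text
21.6 [0.54402934 0.12609922 0.09968374] 0.14451627194715508 [ 0.18360065 -0.53652152 -1.30682595] [0.00394865 0.0004019 ]
(array([-0.002 , -0.0005,  0.1474]), np.float64(-0.0003))
file 8552 c [551.7 127.6] wh [127.1  26. ] yaw 0.149 z [ 89. 128. 130.]
slope [0.11140364 0.02137293 0.12928855]
```

Emit:
jog_arm(motion="0 -.002 0 .07 0 0 0; 0 -.002 0 .12 0 0 0; 0 -.002 0 .138 0 0 0; 0 -.002 0 .143 0 0 0; 0 -.002 0 .143 0 0 0")

```text
time: 22.32
tool_pos: [0.5424, 0.1261, 0.0271]
tool_rot: [-0.0, 0.997, 0.072, 0.001]
contact_force: [-0.2, 1.1, -1.6]
gripper_width: 0.2
grasp_force: 59.8
```

Emit:
jog_arm(motion="0 0 0 .002 0 0 0; 0 0 0 .003 0 0 0; 0 0 0 .004 0 0 0; 0 0 0 .005 0 0 0; 0 0 0 .005 0 0 0")

```text
time: 22.95
tool_pos: [0.542, 0.126, 0.0251]
tool_rot: [0.0, 0.997, 0.072, 0.0]
contact_force: [-5.1, -1.8, 8.5]
gripper_width: 0.197
grasp_force: 61.5
```

Emit:
jog_arm(motion="28 0 0 0 0 0 0; 40 0 0 0 0 0 0; 50 0 0 0 0 0 0; 55 0 0 0 0 0 0; 55 0 0 0 0 0 0")

```text
time: 23.58
tool_pos: [0.5413, 0.126, 0.0232]
tool_rot: [-0.0, 0.997, 0.072, -0.0]
contact_force: [-0.0, 0.3, 0.2]
gripper_width: 0.553
grasp_force: 0.0
```

Emit:
jog_arm(motion="55 0 0 -.03 0 0 0; 55 0 0 -.1 0 0 0; 55 0 0 -.2 0 0 0; 55 0 0 -.3 0 0 0; 55 0 0 -.34 0 0 0")

```text
time: 24.2
tool_pos: [0.5433, 0.1262, 0.1986]
tool_rot: [-0.0, 0.997, 0.072, 0.004]
contact_force: [-0.5, 0.2, -0.6]
gripper_width: 0.553
grasp_force: 0.0
```

```bash
python3 - <<'E'
from h import *
import subprocess
f=grab_frame("wrist");P=cloud(f);save("fin",f,None,1.2);m=cut_out("wrist","file")
Q=P[m[0]["pixels"]];rect(Q[(Q[:,2]>.005)],"file");rect(Q[Q[:,2]>.05],"grip top");rect(Q[(Q[:,2]>.005)&(Q[:,2]<.03)],"steel")
t=Q[abs(Q[:,2]-.054)<.006];x=t[:,0];print("slope",np.polyfit(x,t[:,2],1))
E
python3 hole.py; python3 st.py
```

```text
file 2169 c [550.3 127.9] wh [127.3  26.2] yaw 0.158 z [14.1 52.6 55.6]
grip top 1230 c [559.6 128.8] wh [108.6  17.6] yaw 0.138 z [50.9 54.1 55.8]
steel 897 c [541.5 126.5] wh [109.5  26.2] yaw 0.158 z [13.4 15.5 22.4]
slope [-0.00146474  0.05467086]
top hole [ 0.   4.5 29.6] turn 6.25 p 0.77
t 24.5 z 190.5 yaw 0.145 along -86.4 lat 272.9 F [ 0.6  0.6 -1.4] axis [-0.004 -0.   ] g 0.0
```

View pics/fin.png

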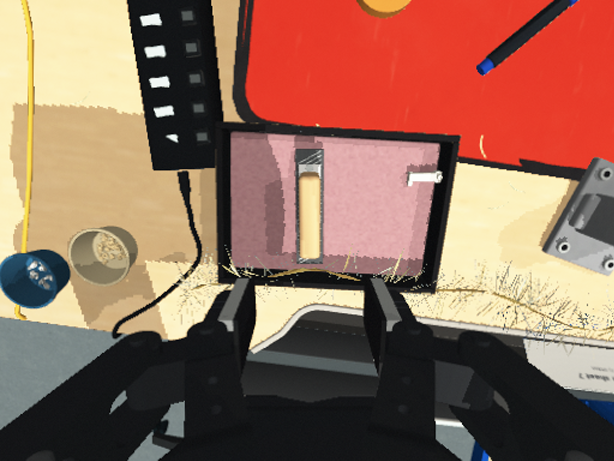

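The file lies flat in the tray at (310,208), with its grip top level at 54 mm. The latch at (425,178) hasn't moved, the hole reads as being at the top, and the gripper is clear.

```bash
python3 -c "
from plant import job_done
print(job_done())"
```

```text
the job is handed in; nothing more can be done
None
```

The disc was filed round with forward-only strokes until its hole was at the top, to within about 0.1 rad by the cameras. The file is back flat in the tray, the latch hasn't moved, and the job was handed in at about 24.5 s.

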